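# Check out the glaze and take up the owl in the tongs

## Robot

A 6-joint arm with a two-finger parallel gripper is mounted at the origin on the work surface. World frame = base frame: x ahead of the robot, y to its left, z up, the work surface at z = 0. Lengths are in m, angles in rad, forces in N, time in s.
With the tool pointing down it reaches from about 0.375 to 0.9 m from the base axis. Payload 3.1 kg.
Tool frame: the origin (TCP) lies between the finger pads; the fingertips stand 17 mm ahead of it and the grasp point (between the pads) lies 2 mm behind it (robot.nose_length is the distance from the TCP to the fingertips, in m); z points along the fingers, y is the line along which they close (so a half turn about z gives the same grasp; the last joint's range is limited). The gripper opens to 87 mm and grips with 3 to 60 N. Pads are 19 mm wide; open, the fingers measure 117 mm over their backs; the gripper's body (75 mm by 190 mm) begins 51 mm behind the grasp point.
Start: joints at [-1.411, 0.527, 1.433, -0, 1.181, -0.178], TCP at [0.208, -0.589, 0.24] pointing down, gripper open.
Joint ranges: [-3.08, 3.08], [-0.75, 2.2], [0.22, 2.44], [-1.43, 4.57], [0, 2.65], [-2.85, 2.85]. Speed limits (rad/s): [2.79, 2.79, 3.14, 3.14, 3.14, 3.14].

## Interface

Orientations are given as a unit quaternion [x, y, z, w].
In Python, from rig import robot, cams gives the robot as it stands.
- The arm moves only by the shell command python3 -m pendant 'ROWS' [FORCE]. ROWS is JSON, a list of rows, each an object with "jaw": the opening, from 0 (shut) to 1 (fully open); "linear": the shift along the tool's x, y, z in cm, a list of three; "twist": the turn about the tool's z in degrees. A call has 1 to 12 rows; each row shifts and turns the commanded pose from where the row before left it, along the tool's axes as they then stand; what a row does not reach is not made up. A row lasts 1/12 s, in which the tool goes at most 41.7 mm and 7.16 degrees, less where a joint would pass 70% of its speed; a pose out of reach is approached as far as the arm can. A call is refused whole if a number of a shift passes 4.17 or a number of a turn 7.16, either way. A call with a gripper value outside its range is refused whole. The fingers move at their own pace and stop on an object; FORCE is the grip in N (left out, the last holds). Time passes only in rows, so rows that do not move let the fingers close. It gives the time, the measured TCP pose, the force, the opening and the grip force at its end, in the units of the state.
- robot.get_obs(): the state, without advancing time (a new reading comes with each control period).
- cams.camera(name): name is "scene" or "top" or "wrist"; returns a dict with "color" (480x640x3 uint8, blue, green, red), "depth" (480x640 float32, m along the optical axis (not along the pixel's ray), 0 where there is no reading), "fov_y" (degrees; the focal length in pixels is half the picture's height over the tangent of half this angle, whatever the lens; pixels are square), "cx", "cy" (the principal point, pixels), "view" (4x4, takes a point from world to camera coordinates). Camera axes: x right, y down, z forward; pixel columns grow to the right and rows downward; lengths in m; the calibration is good to about 2 mm. A picture is of the moment at which its call begins.
- robot.hand_in(): hands the job in; it is judged then, once.
The state is a dict: "time": time; "q": joint angles; "joint_velocities": joint speeds; "joint_torque": joint torques, N m; "position": TCP position; "tool_rot": TCP orientation; "ft_force": force on the tool from outside, world axes, zero at the start; "moment": the same for the moment, N m; "grip_width": finger opening in m; "grip_force": force on a finger pad.
Only numpy, scipy, OpenCV 4.12 (cv2) and the standard library are available. Lean on these libraries where they do the work, as an engineer would, in place of code of your own. Each camera call takes 0.05 s, during which the arm holds its last target. There are 200 camera calls.

## Task

Get the little bisque owl ready for glazing: first turn the white glaze tin where it stands so that its orange patch faces the window of the black scanner block. Then pick up the glazing tongs by their blue grips, close their jaws round the owl on the orange banding wheel, without touching the owl with the fingers, and lift it upright about 10 cm above the wheel. Finish while still holding it there in the tongs, with the tin still facing the scanner, and leave everything else on the table where it is.

Things in the scene. Friction and masses are not known exactly. Their poses are not given: they have to be found in the camera images.
- tongs: Steel tongs with a sprung hinge, lying on the table so that the jaws open and close sideways (level); 215 mm long, 125 g, balanced near the blue grips. Origin: on the hinge axis at the underside (round dark head, 36 mm across, 24 mm tall); x axis: centre line of the open tongs, from hinge to jaws; z up.
- tongs_grip (a point): Middle between the two blue grips, 100 mm from the hinge on the centre line, 13 mm above the underside. Each grip is flat, 60 mm long (along the tongs) and 26 mm tall; over their outer faces they measure 58 mm open, about 46 mm with the jaws closed on the owl, 44 mm with the arms parallel (jaws 27 mm apart).
- tongs_jaws (a point): Middle between the open jaws, 195 mm from the hinge on the centre line, 11 mm above the underside. The jaws are upright flat steel pads, 32 mm long, 22 mm tall from the underside up, 54 mm apart inside when open. Squeezing the grips by 1 mm closes the jaws by about 2 mm.
- jaw (a joint): Closing angle of the tongs (rad): 0 fully open, as sprung; about 0.115 with the jaws closed on the owl; 0.24 shut (jaws 8 mm apart), which a hard squeeze reaches when nothing lies between the jaws. The spring pushes the grips apart with about 6 N when open and 12 N when closed on the owl. Squeezed to 50 to 54 mm over the grips, the tongs can be carried and the jaws still pass over the owl.
- owl: Pale pink-beige bisque clay owl with white eyes, a round column 32 mm in diameter (straight from 4 to 37 mm up) and 50 mm tall, about 45 g, standing on the banding wheel. Origin: centre of its underside; z up.
- wheel: Banding wheel, fixed to the table: orange disc 150 mm across on a brown foot, its flat top 50 mm above the table; it does not turn. Origin: centre of its underside.
- tin: White glaze tin, upright cylinder 50 mm in diameter and 70 mm tall, with a grey lid 47 mm across that rises to 76 mm; about 0.28 kg, loose on the table. Its orange patch is on the side of its own +x axis, and a 14 mm wide orange stripe on the lid runs from the middle towards the patch. Origin: centre of its underside; z up.
- scanner: Black scanner block fixed to the table, 70 mm deep, 90 mm wide, 85 mm tall, with a dark red window in the face that looks along its own -x axis, towards the tin. Origin: centre of its underside.
- scanner_window (a point): Centre of the scanner's red window, 36 mm from the block's centre along its -x axis, 45 mm above the table; the tin stands with its centre about 95 to 110 mm in front of it.
- blue_tin: Bystander: blue glaze tin, 50 mm across, 76 mm tall, with a plain paper band and a black lid, no orange patch. Origin: centre of its underside.
- cup: Bystander: turquoise cup, 72 mm across the rim, 70 mm tall. Origin: centre of its underside.
- hedgehog: Bystander: raw grey clay hedgehog, 50 mm across, 28 mm tall, standing on the table. Origin: centre of its underside.
- cutter: Bystander: steel ring cutter, 70 mm across, 25 mm tall. Origin: centre of its underside.
- spatula: Bystander: small spatula lying flat, 200 mm long, along its own x axis. Origin: its underside.
There are look-alikes about, which are no part of the job. What is shaped like the scanner but purple is not meant. What is shaped like the owl but yellow is not meant.

How it is judged:
On the way, in this order (a step that is already met when the one before it is completed fails the run):
1. the tin stands where it was, its orange patch facing the scanner window (x of scanner_window in the frame of tin above 0.05 m and y of scanner_window in the frame of tin between -0.03 and 0.03 m and angle between tin's own z axis and vertical below 0.15 rad and distance of tin from where it was at the start of the episode below 0.04 m and angular speed of tin below 0.1 rad/s), for 0.2 s.
2. the tongs are held by the fingers, off the table (height (world z) of tongs above 0.03 m and contact force between the fingers and tongs above 1 N), for 0.2 s.
3. the owl is pinched in the tongs' jaws and off the wheel (height (world z) of owl above 0.065 m and contact force between tongs and owl above 1 N and contact force between wheel and owl below 0.02 N), for 0.2 s.
At the end, for the whole second after the job is handed in: The gripped tongs hold the owl still and upright (within 29 degrees), its underside over 60 mm above the wheel's top, touched only by the tongs; the tin is within 40 mm of its start, its patch towards the scanner window (window centre within 30 mm of the line through tin axis and patch) (x of scanner_window in the frame of tin above 0.05 m and y of scanner_window in the frame of tin between -0.03 and 0.03 m and angle between tin's own z axis and vertical below 0.15 rad and distance of tin from where it was at the start of the episode below 0.04 m and height (world z) of owl above 0.11 m and contact force between tongs and owl above 1 N and contact force between the fingers and tongs above 2 N and contact force between each of the arm, the fingers, wheel and owl below 0.02 N and contact force between wheel and tongs below 0.02 N and height (world z) of tongs above 0.07 m and value of joint jaw between 0.07 and 0.15 rad and angle between owl's own z axis and vertical below 0.5 rad and linear speed of owl below 0.03 m/s); the arm keeps its last pose, push and grip.
It fails at once if the fingers or the arm touch the owl (contact force between any of the fingers, the arm and owl above 0.2 N).
It fails at once if the owl is knocked over (angle between owl's own z axis and vertical above 0.7 rad).
It fails at once if the tin is lifted or tipped instead of turned where it stands (height (world z) of tin above 0.03 m or angle between tin's own z axis and vertical above 0.4 rad).
It fails at once if something else on the table is moved by more than 40 mm (distance of any of blue_tin, cup, hedgehog, cutter, spatula from where it was at the start of the episode above 0.04 m).
It also fails if it takes over 64 s, if anything falls off the work surface, if the arm or the gripper's body presses on something with over 40 N, if the wrist force passes 120 N, or if a joint passes its speed limit or range.

## Working session

There is one attempt and no reset: what is moved stays moved. The work goes in short steps, Python scripts to look and compute and a shell command to move; the robot and the scene stay as the last step left them, time stands still between calls to the robot, and variables do not carry over. Pictures are saved under pics/ and viewed, at most 10 in all, crops included, and the job is handed in when it is done.

```bash
ls; mkdir -p pics; cat > h.py <<'E'
import numpy as np, cv2
from rig import robot, cams
def shot(n):
    c=cams.camera(n); f=240/np.tan(np.radians(c['fov_y'])/2); c['f']=f; return c
def ray(c,u,v):
    V=np.array(c['view']); R=V[:3,:3]; t=V[:3,3]
    return -R.T@t, R.T@np.array([(u-c['cx'])/c['f'],(v-c['cy'])/c['f'],1])
def onz(c,u,v,z):
    o,d=ray(c,u,v); return o+d*(z-o[2])/d[2]
def pts(c):
    v,u=np.mgrid[:480,:640]; d=c['depth'].astype(float)
    V=np.array(c['view']); P=np.stack([(u-c['cx'])/c['f']*d,(v-c['cy'])/c['f']*d,d],-1)
    return (P-V[:3,3])@V[:3,:3]
E
python3 - <<'E'
from h import *
for n in('top','scene'):
    c=shot(n); cv2.imwrite(f'pics/{n}0.png',c['color']); print(n,c['fov_y'],c['cx'],c['cy'],ray(c,320,240))
    np.savez(f'{n}0.npz',**c)
print(robot.get_obs())
E
```

```text
pics
top 51.30258617885189 327.97418842080685 240.25881260387348 (array([0.37078125, 0.0238132 , 1.10957614]), array([ 0.17125357,  0.0121058 , -0.98528195]))
scene 48.69563762291311 316.17582169827045 237.0863391325783 (array([1.3616865 , 0.03624348, 0.74502071]), array([-0.77662796,  0.01244931, -0.62990173]))
{'time': 0.1, 'q': array([-1.41048331e+00,  5.28393784e-01,  1.43379284e+00, -1.04250390e-05,
        1.18139238e+00, -1.78549625e-01]), 'joint_velocities': array([ 4.62264991e-05, -2.00772999e-03, -3.68074147e-03, -6.22789826e-04,
        1.24726024e-04, -7.34782086e-04]), 'joint_torque': array([-1.68366814e-04, -4.40983808e+01, -1.77151680e+01,  6.35681860e-02,
        5.33579488e-02, -3.73663852e-05]), 'position': array([ 0.20765188, -0.58882202,  0.23865087]), 'tool_rot': array([ 9.85679998e-01,  1.68623710e-01,  4.23585190e-06, -9.93180089e-04]), 'ft_force': array([0.09465986, 0.36045511, 0.32171256]), 'moment': array([-0.03824565, -0.00465061,  0.01444815]), 'grip_force': 0.0, 'grip_width': 0.08718830694173563}
```

View pics/top0.png

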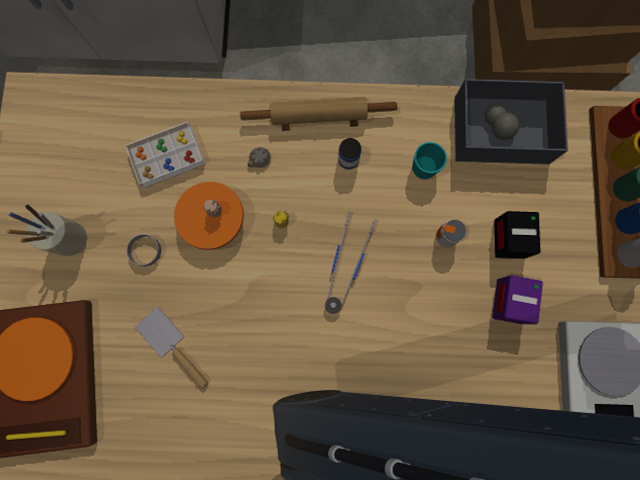

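View pics/scene0.png

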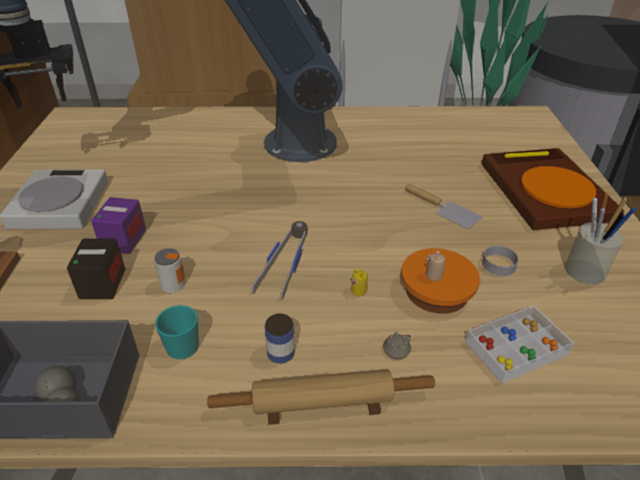

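The top view (up is +x, left is +y) shows these candidates:
- **Owl:** pale owl on the orange wheel at (212,207). Yellow look-alike at (281,218), hedgehog at (259,157).
- **Scanner:** black at (517,235). Purple look-alike at (520,300).
- **Tin:** white with orange patch at (452,232). Blue tin at (349,152).
- **Wheel:** orange disc on its foot at (208,215). The orange plate at lower left (35,358) isn't it.
- **Tongs:** hinge at (333,305), jaws at (348,213) and (374,222).

I choose the pale owl, black scanner and white tin.

```bash
python3 - <<'E'
from h import *
c=dict(np.load('top0.npz')); c={k:(v if v.ndim else float(v)) for k,v in c.items()}
P=pts(c); hsv=cv2.cvtColor(c['color'],cv2.COLOR_BGR2HSV); H,S,V=[hsv[...,i].astype(int) for i in range(3)]
def box(u0,v0,u1,v1):
    m=np.zeros((480,640),bool); m[v0:v1,u0:u1]=1; return m
def rep(n,m):
    p=P[m]; print(n,m.sum(),'med',np.median(p,0).round(4),'min',p.min(0).round(3),'max',p.max(0).round(3))
    return p
tb=box(425,210,480,255)
rep('lid',tb&(P[...,2]>.068))
rep('stripe',tb&(P[...,2]>.068)&(H<18)&(S>130)&(V>90))
rep('patch',tb&(P[...,2]<.066)&(P[...,2]>.01)&(H<18)&(S>130)&(V>90))
b=box(485,200,550,265)
p=rep('scantop',b&(P[...,2]>.078)); 
print(cv2.minAreaRect(p[:,:2].astype(np.float32)*1000))
rep('window',b&(P[...,2]<.075)&(P[...,2]>.01)&((H<8)|(H>172))&(S>140))
wb=box(165,170,255,260)
p=rep('wheel',wb&(P[...,2]>.042)&(P[...,2]<.058)&(H<20)&(S>150)); print(cv2.minEnclosingCircle(p[:,:2].astype(np.float32)*1000))
rep('owl',box(195,190,230,222)&(P[...,2]>.07))
g=box(310,200,390,320)&(H>100)&(H<130)&(S>110)
n,l,s,cc=cv2.connectedComponentsWithStats(g.astype(np.uint8))
for i in range(1,n):
    if s[i,4]>15: print('grip',s[i],cc[i],onz(c,*cc[i],.026).round(4)); rep('g',l==i)
hd=box(320,292,346,318)&(V<90); n,l,s,cc=cv2.connectedComponentsWithStats(hd.astype(np.uint8)); i=1+s[1:,4].argmax(); print('head',s[i],onz(c,*cc[i],.024)); rep('h',l==i)
rep('table',box(280,240,320,300))
for n,u,v in(('j1',349,213),('j2',374,222),('yowl',281,218),('blue',349,150),('cup',430,160)): print(n,P[v,u].round(3))
big=np.hstack([cv2.resize(c['color'][r[1]:r[3],r[0]:r[2]],(400,400),interpolation=cv2.INTER_CUBIC) for r in((420,200,480,260),(180,175,245,240))]); cv2.imwrite('pics/crop.png',big)
E
```

```text
lid 422 med [ 0.5791 -0.2447  0.0751] min [ 0.371 -0.27   0.068] max [0.603 0.024 1.11 ]
stripe 72 med [ 0.583  -0.2359  0.0767] min [ 0.576 -0.248  0.072] max [ 0.592 -0.223  0.08 ]
patch 10 med [ 0.592  -0.2236  0.0522] min [ 0.581 -0.228  0.035] max [ 0.598 -0.221  0.056]
scantop 1424 med [ 0.5778 -0.386   0.0842] min [ 0.371 -0.423  0.078] max [0.625 0.024 1.11 ]
((508.0811767578125, -194.91510009765625), (104.86420440673828, 505.7437438964844), 20.403194427490234)
window 201 med [ 0.5794 -0.3522  0.0494] min [ 0.548 -0.355  0.023] max [ 0.613 -0.35   0.07 ]
wheel 3369 med [0.5983 0.284  0.0488] min [0.529 0.208 0.042] max [0.677 0.355 0.056]
((604.0873413085938, 282.5626525878906), 75.43829345703125)
owl 209 med [0.6093 0.2647 0.0949] min [0.371 0.024 0.071] max [0.626 0.283 1.11 ]
grip [332 246   8  26  39] [335.25641026 258.48717949] [0.5191 0.0024 0.026 ]
g 39 med [0.5202 0.0029 0.0248] min [ 0.371 -0.005  0.02 ] max [0.547 0.024 1.11 ]
grip [353 254  11  25  45] [358. 266.] [ 0.5042 -0.0476  0.026 ]
g 45 med [ 0.5041 -0.0476  0.025 ] min [ 0.478 -0.058  0.023] max [ 0.531 -0.037  0.032]
head [325 297  17  17 195] [0.41768797 0.0047652  0.024     ]
h 195 med [0.4178 0.0048 0.023 ] min [ 0.401 -0.014 -0.005] max [0.436 0.022 0.03 ]
table 2400 med [ 0.4955  0.0805 -0.0011] min [ 0.371  0.024 -0.009] max [0.564 0.128 1.11 ]
j1 [ 0.628 -0.026  0.   ]
j2 [ 0.604 -0.082  0.022]
yowl [0.601 0.123 0.048]
blue [ 0.751 -0.02   0.074]
cup [ 0.757 -0.21   0.009]
```

View pics/crop.png

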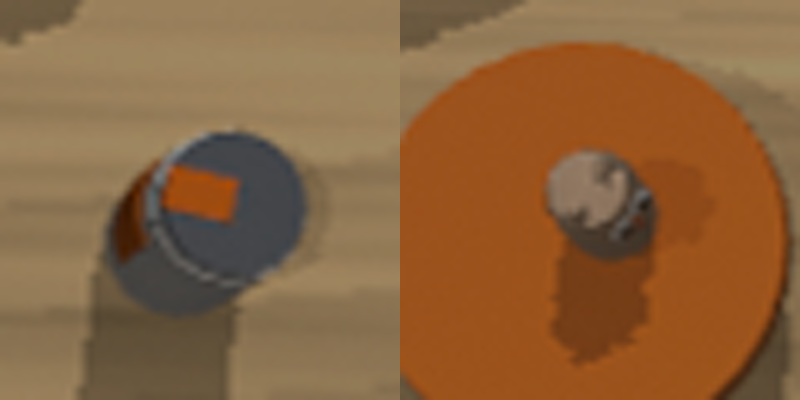

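The crop confirms it: the tin's lid stripe points left and slightly up (heading about 77°), and the pale owl with white eyes stands on the wheel. The window is at (0.579,-0.352), so the tin needs about -168° of heading. I'll set out towards the tin.

```bash
cat >> h.py <<'E'
from scipy.spatial.transform import Rotation as Ro
def go(x,y,z,hd):
    o=robot.get_obs(); R=Ro.from_quat(o['tool_rot']).as_matrix(); p=o['position']
    h=np.degrees(np.arctan2(R[1,0],R[0,0])); tw=(h-hd+180)%360-180
    print('t',round(o['time'],2),'pos',p.round(4),'head',h.round(2),'tilt',(R[:,2]).round(3),'q6',np.degrees(o['q'][5]).round(1),'w',round(o['grip_width'],4),'gf',round(o['grip_force'],1))
    print('shift cm',(R.T@(np.array([x,y,z])-p)*100).round(2),'twist',tw.round(1))
E
python3 -m pendant '[{"jaw":1,"linear":[3.3,-1.43,0],"twist":0},{"jaw":1,"linear":[3.3,-1.43,0],"twist":0},{"jaw":1,"linear":[3.3,-1.43,0],"twist":0},{"jaw":1,"linear":[3.3,-1.43,0],"twist":0},{"jaw":1,"linear":[3.3,-1.43,0],"twist":0},{"jaw":1,"linear":[3.3,-1.43,0],"twist":0},{"jaw":1,"linear":[3.3,-1.43,0],"twist":0},{"jaw":1,"linear":[3.3,-1.43,0],"twist":0},{"jaw":1,"linear":[3.3,-1.43,0],"twist":0},{"jaw":1,"linear":[3.3,-1.43,0],"twist":0}]'
python3 -m pendant '[{"jaw":1,"linear":[0,0,0],"twist":-7},{"jaw":1,"linear":[0,0,0],"twist":-7},{"jaw":1,"linear":[0,0,0],"twist":-7},{"jaw":1,"linear":[0,0,0],"twist":-7},{"jaw":1,"linear":[0,0,0],"twist":-7},{"jaw":1,"linear":[0,0,0],"twist":-7},{"jaw":1,"linear":[0,0,0],"twist":-7},{"jaw":1,"linear":[0,0,0],"twist":-7},{"jaw":1,"linear":[0,0,0],"twist":-7},{"jaw":1,"linear":[0,0,0],"twist":-7},{"jaw":1,"linear":[0,0,0],"twist":0}]'
python3 -c "
from h import *
go(.579,-.246,.15,90)"
```

```text
time: 0.93
position: [0.4723, -0.3432, 0.2392]
tool_rot: [0.986, 0.169, -0.0, -0.0]
ft_force: [-0.2, -0.0, -0.1]
grip_width: 0.0872
grip_force: 0.0
time: 1.85
position: [0.4712, -0.3446, 0.2391]
tool_rot: [0.71, 0.704, -0.0, -0.001]
ft_force: [-0.2, 0.9, 0.1]
grip_width: 0.087
grip_force: 0.0
t 1.85 pos [ 0.4712 -0.3446  0.2391] head 89.53 tilt [-0.001  0.001 -1.   ] q6 -46.7 w 0.087 gf 0.0
shift cm [ 9.94 10.71  8.91] twist -0.5
```

```bash
python3 -m pendant '[{"jaw":1,"linear":[2.5,2.68,1],"twist":0},{"jaw":1,"linear":[2.5,2.68,1],"twist":0},{"jaw":1,"linear":[2.5,2.68,2],"twist":0},{"jaw":1,"linear":[2.44,2.68,2],"twist":0},{"jaw":1,"linear":[0,0,1],"twist":0},{"jaw":1,"linear":[0,0,0],"twist":0},{"jaw":1,"linear":[0,0,0],"twist":0}]'
python3 - <<'E'
from h import *
go(.579,-.246,.055,90)
c=shot('wrist'); cv2.imwrite('pics/w1.png',c['color'])
P=pts(c); hsv=cv2.cvtColor(c['color'],cv2.COLOR_BGR2HSV); H,S,V=[hsv[...,i].astype(int) for i in range(3)]
v=c['depth']>0
near=(np.hypot(P[...,0]-.579,P[...,1]+.246)<.045)&v
m=near&(P[...,2]>.071)&(P[...,2]<.081); p=P[m]; print(m.sum(),np.median(p,0),p.min(0),p.max(0)); (cx,cy),r=cv2.minEnclosingCircle((p[:,:2]*1000).astype(np.float32)); print(cx,cy,r)
s=m&(H<18)&(S>130); q=P[s]; print(s.sum(),q.mean(0)); d=q.mean(0)[:2]*1000-[cx,cy]; print('heading',np.degrees(np.arctan2(d[1],d[0])),np.hypot(*d))
E
```

```text
time: 2.43
position: [0.5789, -0.2463, 0.1687]
tool_rot: [0.711, 0.703, -0.001, -0.001]
ft_force: [1.1, 0.2, -0.5]
grip_width: 0.0871
grip_force: 0.0
t 2.43 pos [ 0.5789 -0.2463  0.1687] head 89.36 tilt [-0.002  0.001 -1.   ] q6 -32.5 w 0.0871 gf 0.0
shift cm [ 0.02  0.03 11.37] twist -0.6
3123 [ 0.58292875 -0.24593985  0.07625232] [ 0.56006782 -0.27034225  0.07100368] [ 0.60613521 -0.22245872  0.07943185]
582.9302978515625 -246.43771362304688 23.99374771118164
605 [ 0.58536238 -0.23562959  0.07741891]
heading 77.31832703890383 11.078384104588487
```

View pics/w1.png

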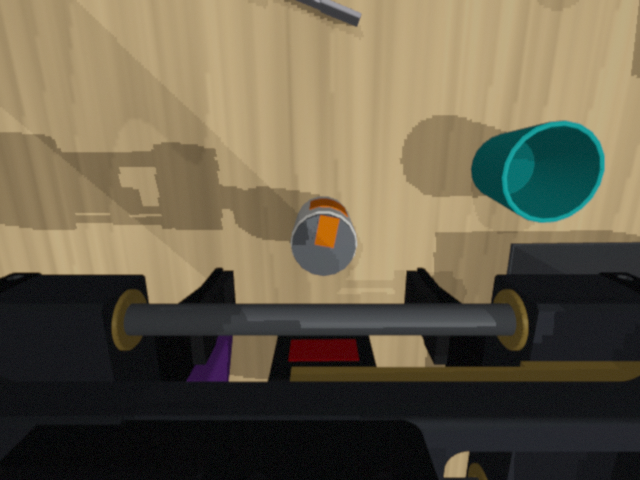

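The wrist view shows the tin at (324,240), stripe pointing up-image at (325,225), the black scanner's red window at (323,350), and the fingers straddling it. Next: descend, grip, turn +168°.

```bash
python3 -m pendant '[{"jaw":1,"linear":[0,0.1,3],"twist":0},{"jaw":1,"linear":[0,0.1,3],"twist":0},{"jaw":1,"linear":[0,0,3],"twist":0},{"jaw":1,"linear":[0,0,2.4],"twist":0},{"jaw":0.4,"linear":[0,0,0],"twist":0},{"jaw":0.4,"linear":[0,0,0],"twist":0},{"jaw":0.4,"linear":[0,0,0],"twist":0},{"jaw":0.4,"linear":[0,0,0],"twist":0},{"jaw":0.4,"linear":[0,0,0],"twist":0},{"jaw":0.4,"linear":[0,0,0],"twist":0}]' 20
python3 -m pendant '[{"jaw":0.4,"linear":[0,0,0],"twist":3},{"jaw":0.4,"linear":[0,0,0],"twist":6},{"jaw":0.4,"linear":[0,0,0],"twist":7},{"jaw":0.4,"linear":[0,0,0],"twist":7},{"jaw":0.4,"linear":[0,0,0],"twist":7},{"jaw":0.4,"linear":[0,0,0],"twist":7},{"jaw":0.4,"linear":[0,0,0],"twist":7},{"jaw":0.4,"linear":[0,0,0],"twist":7},{"jaw":0.4,"linear":[0,0,0],"twist":7},{"jaw":0.4,"linear":[0,0,0],"twist":7},{"jaw":0.4,"linear":[0,0,0],"twist":7},{"jaw":0.4,"linear":[0,0,0],"twist":7}]'
python3 -c "
from h import *
go(.581,-.246,.055,-78)"
```

```text
time: 3.32
position: [0.5824, -0.2473, 0.0574]
tool_rot: [0.711, 0.703, 0.0, 0.001]
ft_force: [0.4, 0.0, -0.3]
grip_width: 0.0549
grip_force: 0.0
time: 4.32
position: [0.5824, -0.247, 0.057]
tool_rot: [0.996, 0.088, 0.001, 0.001]
ft_force: [-0.1, -0.6, 2.7]
grip_width: 0.0495
grip_force: 20.0
t 4.32 pos [ 0.5824 -0.247   0.057 ] head 10.09 tilt [ 0.002 -0.001 -1.   ] q6 46.8 w 0.0495 gf 20.0
shift cm [-0.12 -0.13  0.2 ] twist 88.1
```

```bash
python3 -m pendant '[{"jaw":0.4,"linear":[0,0,0],"twist":7},{"jaw":0.4,"linear":[0,0,0],"twist":7},{"jaw":0.4,"linear":[0,0,0],"twist":7},{"jaw":0.4,"linear":[0,0,0],"twist":7},{"jaw":0.4,"linear":[0,0,0],"twist":7},{"jaw":0.4,"linear":[0,0,0],"twist":7},{"jaw":0.4,"linear":[0,0,0],"twist":7},{"jaw":0.4,"linear":[0,0,0],"twist":7},{"jaw":0.4,"linear":[0,0,0],"twist":7},{"jaw":0.4,"linear":[0,0,0],"twist":7},{"jaw":0.4,"linear":[0,0,0],"twist":7},{"jaw":0.4,"linear":[0,0,0],"twist":7}]'
python3 -m pendant '[{"jaw":0.4,"linear":[0,0,0],"twist":7},{"jaw":0.4,"linear":[0,0,0],"twist":0},{"jaw":0.4,"linear":[0,0,0],"twist":0},{"jaw":1,"linear":[0,0,0],"twist":0},{"jaw":1,"linear":[0,0,0],"twist":0},{"jaw":1,"linear":[0,0,0],"twist":0},{"jaw":1,"linear":[0,0,0],"twist":0},{"jaw":1,"linear":[0,0,0],"twist":0},{"jaw":1,"linear":[0,0,0],"twist":0}]'
python3 -m pendant '[{"jaw":1,"linear":[0,0,-2],"twist":0},{"jaw":1,"linear":[0,0,-3],"twist":0},{"jaw":1,"linear":[0,0,-3],"twist":0},{"jaw":1,"linear":[0,0,-3],"twist":0},{"jaw":1,"linear":[0,0,-1],"twist":0},{"jaw":1,"linear":[0,0,0],"twist":0}]'
python3 - <<'E'
from h import *
go(.5117,-.0226,.18,-16.2)
c=shot('wrist'); cv2.imwrite('pics/w2.png',c['color'])
P=pts(c); hsv=cv2.cvtColor(c['color'],cv2.COLOR_BGR2HSV); H,S,V=[hsv[...,i].astype(int) for i in range(3)]
m=(np.hypot(P[...,0]-.581,P[...,1]+.246)<.045)&(c['depth']>0)&(P[...,2]>.071)&(P[...,2]<.081); p=P[m]
(cx,cy),r=cv2.minEnclosingCircle((p[:,:2]*1000).astype(np.float32)); print(cx,cy,r)
s=m&(H<18)&(S>130); q=P[s]; d=q.mean(0)[:2]*1000-[cx,cy]; print(s.sum(),'heading',np.degrees(np.arctan2(d[1],d[0])),np.hypot(*d))
E
```

```text
time: 5.32
position: [0.582, -0.2476, 0.057]
tool_rot: [0.799, -0.601, 0.001, 0.001]
ft_force: [-1.8, -1.7, 2.6]
grip_width: 0.0497
grip_force: 20.0
time: 6.07
position: [0.5816, -0.2465, 0.0553]
tool_rot: [0.763, -0.647, -0.0, -0.0]
ft_force: [-0.4, -0.2, 1.3]
grip_width: 0.0812
grip_force: 0.0
time: 6.57
position: [0.5835, -0.2477, 0.1789]
tool_rot: [0.763, -0.647, 0.004, -0.0]
ft_force: [0.4, 0.4, 0.9]
grip_width: 0.0872
grip_force: 0.0
t 6.57 pos [ 0.5835 -0.2477  0.1789] head -80.57 tilt [ 0.006 -0.004 -1.   ] q6 137.5 w 0.0872 gf 0.0
shift cm [-23.39   3.39  -0.24] twist -64.4
583.584716796875 -247.2268524169922 23.96796417236328
554 heading -89.60545147610651 10.81364747704977
```

View pics/w2.png

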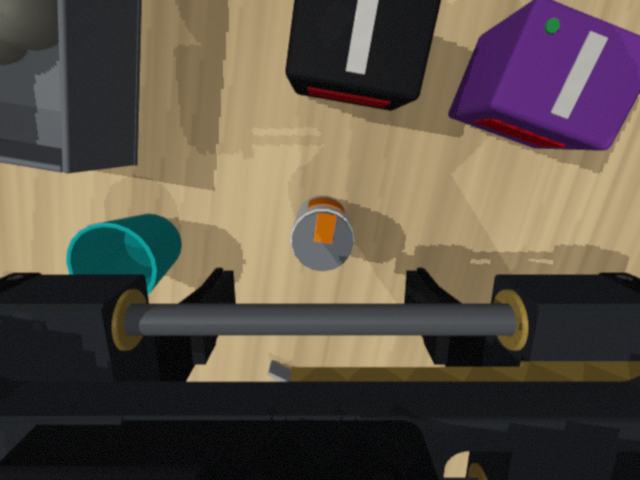

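The wrist view shows the tin's stripe at (325,225) pointing at the black scanner's window (350,97), at heading -89.6°, so step 1 is done. Now to the tongs.

```bash
python3 -m pendant '[{"jaw":1,"linear":[-2.92,0.42,0],"twist":0},{"jaw":1,"linear":[-2.92,0.42,0],"twist":0},{"jaw":1,"linear":[-2.92,0.42,0],"twist":0},{"jaw":1,"linear":[-2.92,0.42,0],"twist":0},{"jaw":1,"linear":[-2.92,0.42,0],"twist":0},{"jaw":1,"linear":[-2.92,0.42,0],"twist":0},{"jaw":1,"linear":[-2.92,0.42,0],"twist":0},{"jaw":1,"linear":[-2.92,0.42,0],"twist":0}]'
python3 -m pendant '[{"jaw":1,"linear":[0,0,0],"twist":-7},{"jaw":1,"linear":[0,0,0],"twist":-7},{"jaw":1,"linear":[0,0,0],"twist":-7},{"jaw":1,"linear":[0,0,0],"twist":-7},{"jaw":1,"linear":[0,0,0],"twist":-7},{"jaw":1,"linear":[0,0,0],"twist":-7},{"jaw":1,"linear":[0,0,0],"twist":-7},{"jaw":1,"linear":[0,0,0],"twist":-7},{"jaw":1,"linear":[0,0,0],"twist":-7},{"jaw":1,"linear":[0,0,0],"twist":-1.4},{"jaw":1,"linear":[0,0,0],"twist":0},{"jaw":1,"linear":[0,0,0],"twist":0}]'
python3 - <<'E'
from h import *
go(.5117,-.0226,.021,-16.2)
c=shot('wrist'); cv2.imwrite('pics/w3.png',c['color'])
P=pts(c); hsv=cv2.cvtColor(c['color'],cv2.COLOR_BGR2HSV); H,S,V=[hsv[...,i].astype(int) for i in range(3)]
g=((H>100)&(H<130)&(S>110)&(c['depth']>0)&(P[...,2]<.05)&(P[...,2]>.0)).astype(np.uint8)
n,l,s,cc=cv2.connectedComponentsWithStats(g)
for i in range(1,n):
    if s[i,4]>60: print(s[i],cc[i],P[l==i].mean(0).round(4),P[(l==i)].max(0).round(3),P[l==i].min(0).round(3))
m=(P[...,2]>.012)&(P[...,2]<.035)&(np.hypot(P[...,0]-.605,P[...,1]+.05)<.06)&(c['depth']>0)
n,l,s,cc=cv2.connectedComponentsWithStats(m.astype(np.uint8))
for i in range(1,n):
    if s[i,4]>60: print('jaw',s[i],P[l==i].mean(0).round(4),P[(l==i)].max(0).round(3))
E
```

```text
time: 7.28
position: [0.508, -0.0201, 0.1733]
tool_rot: [0.763, -0.647, -0.002, 0.001]
ft_force: [0.6, 0.0, -0.5]
grip_width: 0.0868
grip_force: 0.0
time: 8.28
position: [0.5095, -0.0215, 0.1744]
tool_rot: [0.99, -0.142, -0.001, -0.0]
ft_force: [-0.2, 0.9, -0.8]
grip_width: 0.0866
grip_force: 0.0
t 8.28 pos [ 0.5095 -0.0215  0.1744] head -16.33 tilt [-0.003  0.001 -1.   ] q6 91.3 w 0.0866 gf 0.0
shift cm [ 0.28  0.04 15.34] twist -0.1
[285 184  11  68 343] [290.32069971 217.91253644] [0.5241 0.0017 0.0258] [0.552 0.01  0.028] [ 0.494 -0.006  0.013]
[345 184  11  69 355] [350.2084507  218.41408451] [ 0.5089 -0.0485  0.0258] [ 0.536 -0.036  0.028] [ 0.48  -0.06   0.011]
jaw [281  84  13  91 438] [ 0.5986 -0.0187  0.0199] [ 0.63  -0.009  0.024]
jaw [348  85  13  91 442] [ 0.5826 -0.0718  0.02  ] [ 0.613 -0.057  0.024]
```

View pics/w3.png

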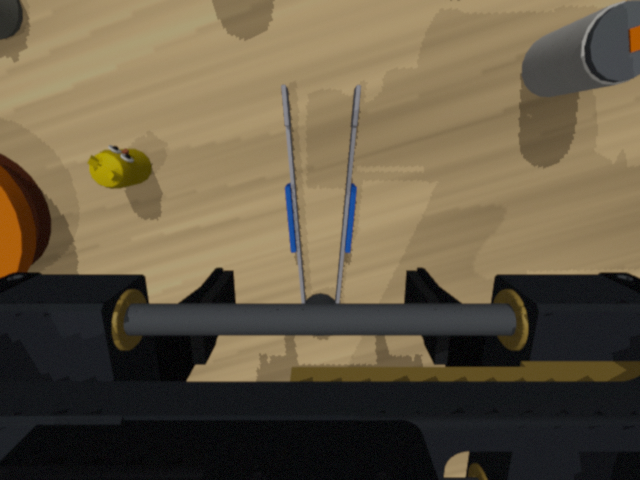

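The wrist view shows the tongs' grips at (290,218) and (350,218) with jaws up-image, aligned with the tool. The centre is about (0.514,-0.023). Next: descend, squeeze to 52 mm.

```bash
python3 -m pendant '[{"jaw":1,"linear":[0.25,0.05,3],"twist":0},{"jaw":1,"linear":[0.2,0,3],"twist":0},{"jaw":1,"linear":[0,0,3],"twist":0},{"jaw":1,"linear":[0,0,3],"twist":0},{"jaw":1,"linear":[0,0,2],"twist":0},{"jaw":1,"linear":[0,0,0.8],"twist":0},{"jaw":1,"linear":[0,0,0],"twist":0},{"jaw":1,"linear":[0,0,0],"twist":0}]' 30
python3 -c "
from h import *
go(.514,-.023,.021,-16.2)"
```

```text
time: 9.0
position: [0.5146, -0.0235, 0.0277]
tool_rot: [0.99, -0.141, -0.0, -0.0]
ft_force: [0.4, -0.2, 0.2]
grip_width: 0.0874
grip_force: 0.0
t 9.0 pos [ 0.5146 -0.0235  0.0277] head -16.22 tilt [-0.  0. -1.] q6 91.2 w 0.0874 gf 0.0
shift cm [-0.08 -0.03  0.67] twist -0.0
```

```bash
python3 -m pendant '[{"jaw":1,"linear":[0,0,0.3],"twist":0},{"jaw":1,"linear":[0,0,0.3],"twist":0},{"jaw":0.6,"linear":[0,0,0],"twist":0},{"jaw":0.6,"linear":[0,0,0],"twist":0},{"jaw":0.6,"linear":[0,0,0],"twist":0},{"jaw":0.6,"linear":[0,0,0],"twist":0},{"jaw":0.6,"linear":[0,0,0],"twist":0},{"jaw":0.6,"linear":[0,0,0],"twist":0},{"jaw":0.6,"linear":[0,0,0],"twist":0},{"jaw":0.6,"linear":[0,0,0],"twist":0},{"jaw":0.6,"linear":[0,0,0],"twist":0}]' 30
python3 -m pendant '[{"jaw":0.6,"linear":[0,0,-0.5],"twist":0},{"jaw":0.6,"linear":[0,0,-1],"twist":0},{"jaw":0.6,"linear":[0,0,-1.5],"twist":0},{"jaw":0.6,"linear":[0,0,-2],"twist":0},{"jaw":0.6,"linear":[0,0,-2],"twist":0},{"jaw":0.6,"linear":[0,0,-2],"twist":0},{"jaw":0.6,"linear":[0,0,-2],"twist":0},{"jaw":0.6,"linear":[0,0,-2],"twist":0},{"jaw":0.6,"linear":[0,0,-1],"twist":0},{"jaw":0.6,"linear":[0,0,0],"twist":0},{"jaw":0.6,"linear":[0,0,0],"twist":0}]'
python3 -c "
from h import *
go(.514,-.023,.165,-16.2)
c=shot('wrist'); cv2.imwrite('pics/w4.png',c['color'])
P=pts(c);tp=robot.get_obs()['position'];R=Ro.from_quat(robot.get_obs()['tool_rot']).as_matrix()
Q=(P-tp)@R
m=(c['depth']>0)&(abs(Q[...,1])<.045)&(Q[...,0]>.02)&(Q[...,0]<.14)&(Q[...,2]<.045)
n,l,s,cc=cv2.connectedComponentsWithStats(m.astype(np.uint8))
for i in range(1,n):
    if s[i,4]>60:
        q=Q[l==i]; print(s[i],q.min(0).round(4),q.max(0).round(4)); k=q[:,0]>q[:,0].max()-.03; print('tip',np.median(q[k],0).round(4))
"
```

```text
time: 9.92
position: [0.5148, -0.0236, 0.0218]
tool_rot: [0.99, -0.141, 0.0, 0.0]
ft_force: [0.3, 0.3, 2.8]
grip_width: 0.053
grip_force: 9.2
time: 10.83
position: [0.5143, -0.0234, 0.1619]
tool_rot: [0.99, -0.141, 0.0, 0.0]
ft_force: [0.4, 0.2, -1.8]
grip_width: 0.0527
grip_force: 8.3
t 10.83 pos [ 0.5143 -0.0234  0.1619] head -16.19 tilt [ 0.001 -0.    -1.   ] q6 91.1 w 0.0527 gf 8.3
shift cm [-0.04 -0.03 -0.31] twist 0.0
[ 254   39   29  232 3374] [ 0.02   -0.0277 -0.0068] [ 0.1117 -0.0195  0.0207]
tip [ 0.0972 -0.0225 -0.0008]
[ 357   40   32  231 3389] [ 0.02    0.0177 -0.007 ] [0.1117 0.0262 0.02  ]
tip [ 0.0972  0.0216 -0.0007]
[   29   274   553   206 72623] [ 0.02   -0.045  -0.1074] [ 0.0405  0.045  -0.0569]
tip [ 0.0274 -0.003  -0.0917]
```

View pics/w4.png

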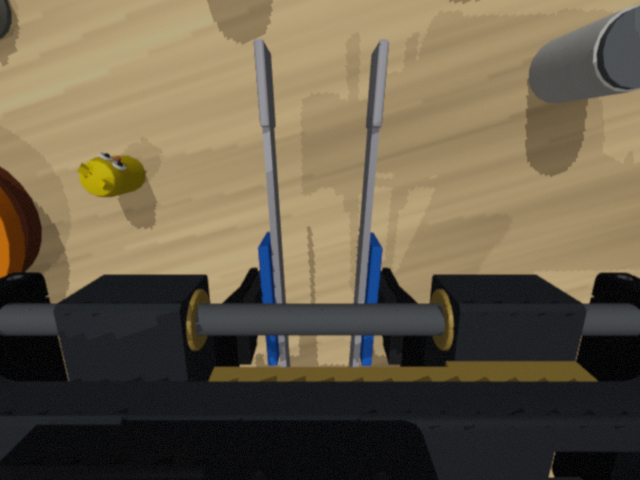

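The tongs are held level. The jaws in view run from (262,45) to (382,45), with the jaw centre 96 mm ahead of the TCP. Now above the owl.

```bash
python3 -m pendant '[{"jaw":0.6,"linear":[0,0,-1],"twist":0},{"jaw":0.6,"linear":[-0.62,-2.44,-1.5],"twist":0},{"jaw":0.6,"linear":[-0.62,-2.44,-1],"twist":0},{"jaw":0.6,"linear":[-0.62,-2.44,-0.5],"twist":0},{"jaw":0.6,"linear":[-0.62,-2.44,0],"twist":0},{"jaw":0.6,"linear":[-0.62,-2.44,0],"twist":0},{"jaw":0.6,"linear":[-0.62,-2.44,0],"twist":0},{"jaw":0.6,"linear":[-0.62,-2.44,0],"twist":0},{"jaw":0.6,"linear":[-0.62,-2.44,0],"twist":0},{"jaw":0.6,"linear":[-0.62,-2.44,0],"twist":0},{"jaw":0.6,"linear":[-0.62,-2.44,0],"twist":0}]'
python3 -m pendant '[{"jaw":0.6,"linear":[0,0,0],"twist":-5},{"jaw":0.6,"linear":[0,0,0],"twist":-5},{"jaw":0.6,"linear":[0,0,0],"twist":-5},{"jaw":0.6,"linear":[0,0,0],"twist":-5},{"jaw":0.6,"linear":[0,0,0],"twist":-5},{"jaw":0.6,"linear":[0,0,0],"twist":-5},{"jaw":0.6,"linear":[0,0,0],"twist":-5},{"jaw":0.6,"linear":[0,0,0],"twist":-4.7},{"jaw":0.6,"linear":[0,0,0],"twist":0},{"jaw":0.6,"linear":[0,0,0],"twist":0},{"jaw":0.6,"linear":[0,0,0],"twist":0}]'
cat > owl.py <<'E'
from h import *
import sys
go(.523,.228,.2,23.5)
c=shot('wrist'); cv2.imwrite('pics/%s.png'%sys.argv[1],c['color'])
P=pts(c);o=robot.get_obs();R=Ro.from_quat(o['tool_rot']).as_matrix();Q=(P-o['position'])@R
v=c['depth']>0
m=v&(abs(Q[...,1])<.045)&(Q[...,0]>.04)&(Q[...,0]<.14)&(abs(Q[...,2]-.007)<.018)
for s in(-1,1):
    q=Q[m&(s*Q[...,1]>.016)]
    if len(q): k=q[:,0]>q[:,0].max()-.03; print('tip',np.median(q[k],0).round(4),q[:,0].max().round(4))
for lo,hi in((.078,.104),(.056,.078)):
    w=v&(P[...,2]>lo)&(P[...,2]<hi)&(np.hypot(P[...,0]-.612,P[...,1]-.266)<.035); w&=~m
    q=Q[w]; 
    if len(q)>20: cc,r=cv2.minEnclosingCircle((q[:,:2]*1000).astype(np.float32)); print('owl',len(q),q.min(0).round(4),q.max(0).round(4),'circ',np.round(cc,1),round(r,1),P[w].max(0).round(3))
E
python3 owl.py w5
```

```text
time: 11.8
position: [0.5222, 0.2293, 0.2007]
tool_rot: [0.99, -0.141, -0.001, 0.0]
ft_force: [0.9, -0.0, -1.0]
grip_width: 0.0525
grip_force: 8.3
time: 12.72
position: [0.5227, 0.2281, 0.2011]
tool_rot: [0.979, 0.203, -0.001, 0.0]
ft_force: [-0.7, 0.6, -1.6]
grip_width: 0.0525
grip_force: 8.3
t 12.72 pos [0.5227 0.2281 0.2011] head 23.41 tilt [-0.001 -0.    -1.   ] q6 78.9 w 0.0525 gf 8.3
shift cm [0.03 0.02 0.11] twist -0.1
tip [ 0.0969 -0.0214  0.0005] 0.1116
tip [0.0965 0.0228 0.0005] 0.111
owl 1762 [ 0.0824 -0.015   0.0972] [0.1163 0.0182 0.1232] circ [99.6  1.6] 17.8 [0.631 0.284 0.104]
owl 23 [ 0.0856 -0.0128  0.1239] [0.0929 0.0044 0.1444] circ [89.4 -4.2] 9.3 [0.603 0.277 0.077]
```

View pics/w5.png

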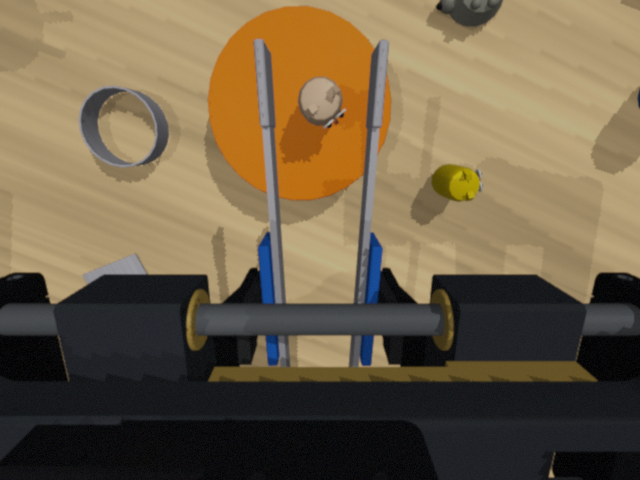

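The owl stands centred between the jaws at (321,100), with its eyes on the right. I only need 3 mm forward, then descend in two stages.

```bash
python3 -m pendant '[{"jaw":0.6,"linear":[0.3,0.05,1],"twist":0},{"jaw":0.6,"linear":[0,0,1.5],"twist":0},{"jaw":0.6,"linear":[0,0,1.5],"twist":0},{"jaw":0.6,"linear":[0,0,1.5],"twist":0},{"jaw":0.6,"linear":[0,0,1],"twist":0},{"jaw":0.6,"linear":[0,0,0.3],"twist":0},{"jaw":0.6,"linear":[0,0,0],"twist":0},{"jaw":0.6,"linear":[0,0,0],"twist":0}]'
python3 owl.py w6
```

```text
time: 13.43
position: [0.5262, 0.229, 0.1337]
tool_rot: [0.979, 0.204, 0.0, -0.0]
ft_force: [-0.2, 0.1, -1.0]
grip_width: 0.0521
grip_force: 8.3
t 13.43 pos [0.5262 0.229  0.1337] head 23.5 tilt [ 0.  0. -1.] q6 78.9 w 0.0521 gf 8.3
shift cm [-0.33 -0.04 -6.63] twist 0.0
tip [ 0.0967 -0.0214  0.0008] 0.1112
tip [0.0963 0.0227 0.0009] 0.1108
owl 3242 [ 0.0786 -0.0157  0.0303] [0.1129 0.0181 0.0558] circ [95.4  1. ] 17.8 [0.631 0.284 0.104]
owl 37 [ 0.0815 -0.0098  0.0565] [0.0845 0.0039 0.0777] circ [83.1 -3. ] 7.0 [0.603 0.272 0.078]
```

View pics/w6.png

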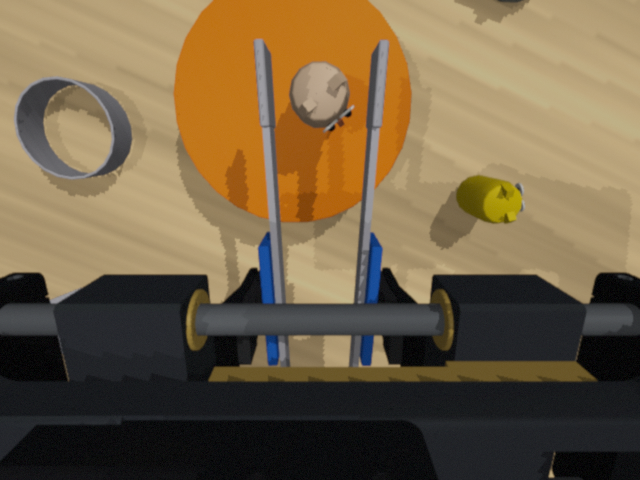

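The owl is centred between the jaws at (320,95). Descending 4.9 cm and closing.

```bash
python3 -m pendant '[{"jaw":0.6,"linear":[0,0,1],"twist":0},{"jaw":0.6,"linear":[0,0,1],"twist":0},{"jaw":0.6,"linear":[0,0,1],"twist":0},{"jaw":0.6,"linear":[0,0,1],"twist":0},{"jaw":0.6,"linear":[0,0,0.7],"twist":0},{"jaw":0.6,"linear":[0,0,0.2],"twist":0},{"jaw":0.6,"linear":[0,0,0],"twist":0},{"jaw":0.6,"linear":[0,0,0],"twist":0}]'
python3 -m pendant '[{"jaw":0.57,"linear":[0,0,0],"twist":0},{"jaw":0.55,"linear":[0,0,0],"twist":0},{"jaw":0.53,"linear":[0,0,0],"twist":0},{"jaw":0.51,"linear":[0,0,0],"twist":0},{"jaw":0.5,"linear":[0,0,0],"twist":0},{"jaw":0.48,"linear":[0,0,0],"twist":0},{"jaw":0.46,"linear":[0,0,0],"twist":0},{"jaw":0.46,"linear":[0,0,0],"twist":0},{"jaw":0.46,"linear":[0,0,0],"twist":0},{"jaw":0.46,"linear":[0,0,0],"twist":0},{"jaw":0.46,"linear":[0,0,0],"twist":0}]' 30
```

```text
time: 14.15
position: [0.526, 0.2289, 0.0844]
tool_rot: [0.979, 0.204, -0.0, -0.0]
ft_force: [-0.1, 0.4, -0.9]
grip_width: 0.052
grip_force: 8.3
time: 15.07
position: [0.5261, 0.229, 0.0847]
tool_rot: [0.979, 0.204, 0.0, -0.0]
ft_force: [-1.2, -0.1, 1.1]
grip_width: 0.0463
grip_force: 30.0
```

Width stopped at 46.3 mm with 30 N, so the jaws are closed on the owl. Lifting 10 cm.

```bash
python3 -m pendant '[{"jaw":0.46,"linear":[0,0,-0.3],"twist":0},{"jaw":0.46,"linear":[0,0,-0.7],"twist":0},{"jaw":0.46,"linear":[0,0,-1],"twist":0},{"jaw":0.46,"linear":[0,0,-1],"twist":0},{"jaw":0.46,"linear":[0,0,-1],"twist":0},{"jaw":0.46,"linear":[0,0,-1.2],"twist":0},{"jaw":0.46,"linear":[0,0,-1.2],"twist":0},{"jaw":0.46,"linear":[0,0,-1.2],"twist":0},{"jaw":0.46,"linear":[0,0,-1],"twist":0},{"jaw":0.46,"linear":[0,0,-1],"twist":0},{"jaw":0.46,"linear":[0,0,-0.4],"twist":0},{"jaw":0.46,"linear":[0,0,0],"twist":0}]'
python3 -m pendant '[{"jaw":0.46,"linear":[0,0,0],"twist":0},{"jaw":0.46,"linear":[0,0,0],"twist":0},{"jaw":0.46,"linear":[0,0,0],"twist":0},{"jaw":0.46,"linear":[0,0,0],"twist":0},{"jaw":0.46,"linear":[0,0,0],"twist":0},{"jaw":0.46,"linear":[0,0,0],"twist":0}]'
python3 -c "
from h import *
go(.526,.229,.184,23.5)
c=shot('scene'); cv2.imwrite('pics/s9.png',c['color'])"
```

```text
time: 16.07
position: [0.5266, 0.2291, 0.1861]
tool_rot: [0.979, 0.204, 0.001, -0.0]
ft_force: [0.4, 0.4, -1.2]
grip_width: 0.0461
grip_force: 30.0
time: 16.57
position: [0.5258, 0.2289, 0.1842]
tool_rot: [0.979, 0.204, -0.0, 0.0]
ft_force: [0.6, 0.4, -1.0]
grip_width: 0.0463
grip_force: 30.0
t 16.57 pos [0.5258 0.2289 0.1842] head 23.51 tilt [-0.001 -0.    -1.   ] q6 78.9 w 0.0463 gf 30.0
shift cm [ 0.03 -0.    0.02] twist 0.0
```

View pics/s9.png

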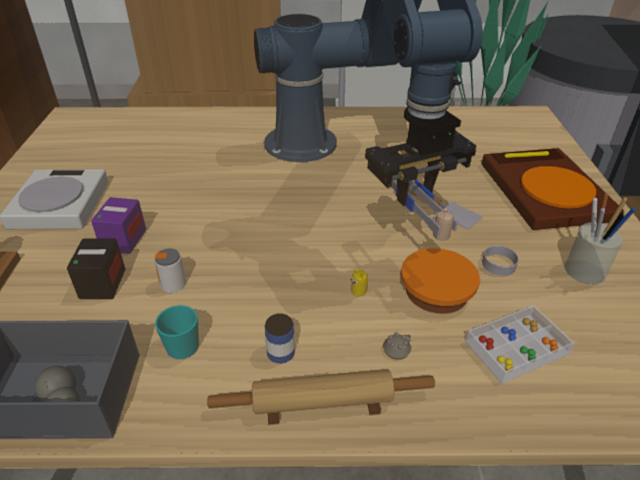

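The scene view shows the owl upright in the jaws at (444,225), clear of the empty wheel at (440,280). The tin's stripe at (163,256) points at the scanner and everything else is where it was. Handing in.

```bash
python3 -c "
from rig import robot
print(robot.hand_in())"
```

```text
the job is handed in; nothing more can be done
None
```

The job is handed in: the tin's orange patch faces the scanner window, and the tongs hold the owl upright about 10 cm above the wheel; the hand-in returned no verdict.

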